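# Load a T-piece in a drilling fixture and lock it with the hold-down lever

### The arm

A 6-joint arm with a two-finger parallel gripper is mounted at the origin on the work surface. World frame = base frame: x ahead of the robot, y to its left, z up, the work surface at z = 0. Lengths are in mm, angles in degrees, forces in N, time in s.
With the tool pointing down it reaches from about 250 to 775 mm from the base axis. Payload 4 kg.
Tool frame: the origin (TCP) lies at the very end of the fingers, on their centre line; the grasp point (between the pads) lies 19 mm behind it; z points along the fingers, y is the line along which they close (so a half turn about z gives the same grasp; the last joint's range is limited). The gripper opens to 94 mm and grips with 3 to 60 N. Pads are 16 mm wide; open, the fingers measure 119 mm over their backs; the gripper's body (75 mm by 177 mm) begins 78 mm behind the grasp point.
Start: joints at [70.869, 4.996, 78.535, -0, 96.463, -5.907], TCP at [125.826, 535.436, 175.506] pointing down, gripper open.
Joint ranges: [-177.83, 177.83], [-43.37, 116.18], [15.69, 146.23], [-61.86, 241.86], [9.47, 152.12], [-147.06, 147.06]. Speed limits (degrees/s): [159.86, 159.86, 180, 180, 180, 180].

### API

Orientations are given as [roll, pitch, yaw] about the fixed x, y, z axes, in that order (R = Rz(yaw) Ry(pitch) Rx(roll)).
In Python, from bench import telemetry, cams, manip gives the robot as it stands.
- The arm moves only by the tool send_rows, never from a script. Its argument "deltas" is a list of rows, each a list of 4 numbers: the shift along the tool's x, y, z each as a share of 0.03 m, from -1 to 1, then the turn about the tool's z as a share of 0.12 rad, from -1 to 1. A call has 1 to 12 rows; each row shifts and turns the commanded pose from where the row before left it, along the tool's axes as they then stand; what a row does not reach is not made up. A row lasts 1/12 s, in which the tool goes at most 41.7 mm and 7.16 degrees, less where a joint would pass 70% of its speed; a pose out of reach is approached as far as the arm can. A call with a number of a shift or a turn outside -1 to 1 is refused whole. A call with a gripper value outside its range is refused whole. "grip" is the closure, from 0 (fully open) to 1 (shut), set as the call begins (left out, the last holds). The fingers move at their own pace and stop on an object; "squeeze" is the grip in N (left out, the last holds). Time passes only in rows, so rows that do not move let the fingers close. It gives the time, the measured TCP pose, the force, the opening and the grip force at its end, in the units of the state.
- telemetry.observe(): the state, without advancing time (a new reading comes with each control period).
- cams.capture(name): name is "scene" or "top" or "wrist"; returns a dict with "frame" (384x512x3 uint8, blue, green, red), "z_map" (384x512 float32, mm along the optical axis (not along the pixel's ray), 0 where there is no reading), "camera_matrix" (3x3 intrinsics, pixels), "world_to_cam" (4x4, takes a point from world to camera coordinates). Camera axes: x right, y up, looking along -z (the intrinsics and any distortion apply to the point x, -y, -z); pixel columns grow to the right and rows downward; lengths in mm; the calibration is good to about 2 mm. A picture is of the moment at which its call begins.
- manip.close_job(): hands the job in; it is judged then, once.
Trained networks look in a picture, given as the dict that the camera call returned (one of the last four; its "shot" number tells which), for a name from the list of things; names that differ only in an ending like _2 or _b are one class to them, and where a whole thing is asked for, a point or a joint stands for the part that bears it (a point fixed in the world has none). Each returns a list of dicts, best first, with "score" (0 to 1); they miss things now and then, are a little off and sometimes report something else, mostly with a low value. They report only what shows in the picture. A call takes as long as a camera call. They do not tell look-alikes from the thing itself.
- cams.look_for(label, picture): "at" ([x, y, z] in mm, in world coordinates, good to about 4 mm: the middle of the surface that is visible of it).
- cams.cut_out(label, picture): "region" (384x512 bool, what is visible of it).
The state is a dict: "time": time; "q": joint angles; "qd": joint speeds; "tau": joint torques, N m; "eef_pos": TCP position; "tool_rot": TCP orientation; "ft_force": force on the tool from outside, world axes, zero at the start; "torque": the same for the moment, N m; "grip_width": finger opening in mm; "grip_force": force on a finger pad.
Only numpy, scipy, OpenCV 4.12 (cv2) and the standard library are available. Lean on these libraries where they do the work, as an engineer would, in place of code of your own. Each camera call takes 0.05 s, during which the arm holds its last target. There are 200 camera calls.

### The job

Swing the drilling fixture's hold-down lever fully open, then take the T-shaped piece from its rack and lay it flat on the fixture's bed, stem towards the open front, pushed fully home against both the back fence and the end stop. Then swing the lever a quarter turn to its closed stop so that its toe holds the piece down, leaving the piece home. Leave the jar, bin and screwdriver where they are.

Things in the scene. Friction and masses are not known exactly. Their poses are not given: they have to be found in the camera images.
- fixture: Fixed drilling fixture: aluminium bed, dark steel back fence and end stop, hold-down lever. Origin at table height; x points from the open front to the fence, y to the end stop. In its frame (mm): bed x -100..70, y -84..140, top z 15; fence x 55..70 (working face 55), y -13..137, top z 43; end stop y 120..135 (working face 120), x -5..55, top z 43.
- home (a point): Where the tee's origin lies when the tee is home: flat on the bed, back touching the fence, +y end touching the end stop, stem towards the open front. At (41, 50, 15) mm in the fixture's frame, with the fixture's axes.
- lever (a joint): Hold-down lever, upright hinge: 0 = closed stop, 1.571 = open stop, opening is clockwise from above. Stiff (0.2 N m), stays where left; starts nearly closed. Steel bar 20 mm wide, z 47..57 mm: a 70 mm toe and, the other way, a 105 mm arm with the knob. Closed: toe to the fixture's +y, 2 mm above the end of the tee's bar, arm to -y. Open: toe to +x, arm to -x, clear of the work.
- lever_knob (a point): Middle of the lever's upright black round knob, 28 mm diameter, 34 mm tall (z 57 to 91 mm above the table), standing on the long arm 95 mm from the pivot.
- lever_pivot (a point): Point on the lever's hinge axis at the lever's upper face, z = 57 mm, at (41, -55) mm in the fixture's frame.
- tee: Black plastic T-shaped workpiece (T seen from above), 30 mm high, 0.24 kg. Origin on the underside at the centre of its bar. Bar 28 mm (x) by 140 mm (y), its flat back at x = +14 mm; stem 28 mm wide (y), along -x to x = -74 mm. Starts flat in the rack, stem in the slot, underside 10 mm above the table.
- rack: Fixed storage rack: grey plate (mm: x -90..30, y -80..80, top z 10) with two upright aluminium rails (x -82..-32, y 16..24 and -24..-16, top z 50) close beside the tee's stem, so that here the tee can be taken only by an arm of its bar. Origin at table height below the centre of the tee's bar, axes as the tee's.
- jar: Bystander: white jar with black lid, 72 mm diameter, 85 mm tall, origin under its base.
- bin: Bystander: open green plastic bin 120 x 90 x 50 mm, origin under its base.
- screwdriver: Bystander: screwdriver 190 mm long lying on the table.
Mind the look-alikes: they are no part of the job. What is meant by the tee is not orange or turquoise, and is the smaller of those in its own colour.

How it is judged (in metres and radians):
On the way, in this order (a step that is already met when the one before it is completed fails the run):
1. the lever is swung open (beyond 1.35 rad) while the tee is still outside its home place (value of joint lever above 1.35 rad and not (x of tee in the frame of home between -0.003 and 0.003 m and y of tee in the frame of home between -0.003 and 0.003 m and z of tee in the frame of home between -0.003 and 0.003 m and angle between the x axis of tee and the x axis of home, either way round below 0.04 rad and angle between tee's own z axis and vertical below 0.04 rad)), for 0.1 s.
2. the tee lies home against fence and end stop (within 3 mm) while the lever is still open (beyond 0.9 rad) (x of tee in the frame of home between -0.003 and 0.003 m and y of tee in the frame of home between -0.003 and 0.003 m and z of tee in the frame of home between -0.003 and 0.003 m and angle between the x axis of tee and the x axis of home, either way round below 0.04 rad and angle between tee's own z axis and vertical below 0.04 rad and value of joint lever above 0.9 rad), for 0.2 s.
At the end, for the whole second after the job is handed in: The tee lies at rest flat on the bed, within 3 mm of home against fence and end stop and within 0.04 rad of square, stem to the front, and the lever is within 0.08 rad of its closed stop (x of tee in the frame of home between -0.003 and 0.003 m and y of tee in the frame of home between -0.003 and 0.003 m and z of tee in the frame of home between -0.003 and 0.003 m and angle between the x axis of tee and the x axis of home, either way round below 0.04 rad and angle between tee's own z axis and vertical below 0.04 rad and value of joint lever below 0.08 rad and linear speed of tee below 0.02 m/s); the robot touches nothing.
It fails at once if a bystander is moved by more than 30 mm (distance of any of jar, bin, screwdriver from where it was at the start of the episode above 0.03 m).
It also fails if it takes over 70 s, if anything falls off the work surface, if the arm or the gripper's body presses on something with over 40 N, if the wrist force passes 120 N, or if a joint passes its speed limit or range.

## Working session

There is one attempt and no reset: what is moved stays moved. The work goes in short steps, Python scripts to look and compute and a tool call to move; the robot and the scene stay as the last step left them, time stands still between calls to the robot, and variables do not carry over. Pictures are saved under pics/ and viewed, at most 10 in all, crops included, and the job is handed in when it is done.

Besides the shell and the picture viewer there is one more tool, called by a JSON object that holds its "name" and its "arguments". send_rows: Moves the arm, as the interface text tells. Shift numbers are shares of 0.03 m and turn numbers shares of 0.12 rad, none past 1 either way. Its arguments: {"type":"object","properties":{"deltas":{"type":"array"},"grip":{"type":"number"},"squeeze":{"type":"number"}},"required":["deltas"]}

```bash
ls; mkdir -p pics; cat > h.py <<'E'
import numpy as np, cv2
from bench import telemetry, cams, manip
def cloud(p):
    z=p["z_map"].astype(float);K=p["camera_matrix"];h,w=z.shape
    u,v=np.meshgrid(np.arange(w),np.arange(h))
    X=(u-K[0,2])/K[0,0]*z;Y=(v-K[1,2])/K[1,1]*z
    P=np.stack([X,-Y,-z,np.ones_like(z)],-1)
    W=P@np.linalg.inv(p["world_to_cam"]).T
    W[z==0]=np.nan
    return W[...,:3]
E
python3 - <<'E'
from h import *
a=cams.capture("top");b=cams.capture("scene")
cv2.imwrite("pics/top.png",a["frame"]);cv2.imwrite("pics/scene.png",b["frame"])
np.save("top_cloud.npy",cloud(a))
for p in (a,b):
  for n in ["fixture","lever","lever_knob","tee","rack","jar","bin","screwdriver"]:
    print(n,[(np.round(d["at"]).tolist(),round(d["score"],2)) for d in cams.look_for(n,p)][:5])
s=telemetry.observe();print(s["eef_pos"],s["tool_rot"],s["time"])
E
```

```text
pics
fixture [([510.0, -162.0, 13.0], 0.71)]
lever [([569.0, -255.0, 61.0], 0.86)]
lever_knob [([570.0, -259.0, 63.0], 0.96)]
tee [([252.0, 246.0, 42.0], 0.91), ([428.0, 398.0, 28.0], 0.79), ([650.0, 490.0, 42.0], 0.71), ([502.0, 208.0, 39.0], 0.65), ([506.0, -163.0, 14.0], 0.6)]
rack [([465.0, 202.0, 9.0], 0.84)]
jar [([748.0, -230.0, 81.0], 0.84), ([764.0, 19.0, 25.0], 0.49)]
bin [([748.0, 242.0, 5.0], 0.75)]
screwdriver [([760.0, 21.0, 22.0], 0.64)]
fixture [([565.0, -170.0, 18.0], 0.77)]
lever [([581.0, -263.0, 56.0], 0.55)]
lever_knob [([578.0, -261.0, 56.0], 0.98)]
tee [([447.0, 404.0, 27.0], 0.94), ([266.0, 229.0, 41.0], 0.89), ([668.0, 475.0, 38.0], 0.59), ([517.0, 209.0, 44.0], 0.58)]
rack [([483.0, 187.0, 9.0], 0.55)]
jar [([778.0, -240.0, 61.0], 0.89)]
bin [([731.0, 244.0, 19.0], 0.65)]
screwdriver [([521.0, 207.0, 39.0], 0.69), ([787.0, 12.0, 25.0], 0.58), ([567.0, -169.0, 16.0], 0.51)]
[125.81944309 535.43214651 175.54613195] [1.79991564e+02 2.33933101e-05 1.66774903e+02] 0.9
```

View pics/top.png

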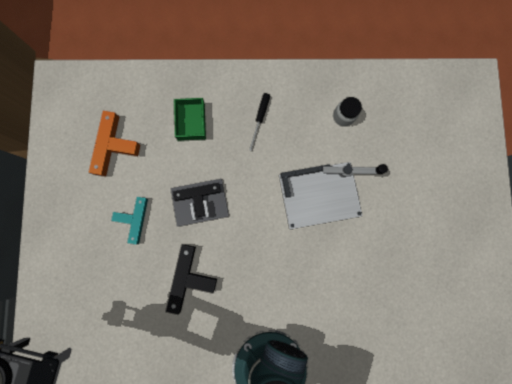

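View pics/scene.png

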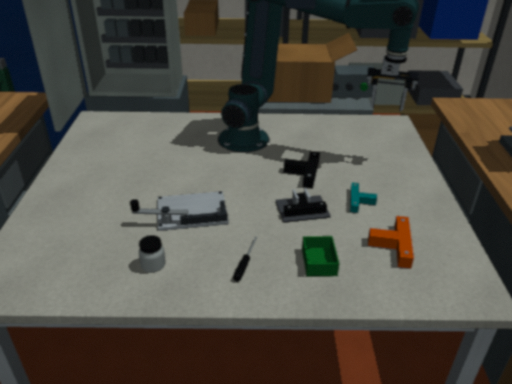

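```bash
cat > m.py <<'E'
from h import *
def rect(pts):
    r=cv2.minAreaRect(pts.astype(np.float32)); return np.round(r[0],1),np.round(r[1],1),round(r[2],2)
if __name__=="__main__":
    W=np.load("top_cloud.npy");im=cv2.imread("pics/top.png")
    def sel(u0,u1,v0,v1,z0,z1,mx=999,mn=-1):
        m=np.zeros(W.shape[:2],bool);m[v0:v1,u0:u1]=1
        g=im.max(2)
        m&=(W[...,2]>z0)&(W[...,2]<z1)&(g<=mx)&(g>=mn)
        return W[m]
    for n,a in dict(bed=(270,370,150,240,8,22),rackplate=(160,240,170,235,5,16),table=(230,260,180,230,-20,20),teetop=(160,240,170,235,30,70,60),rails=(160,240,170,235,42,70,999,90),fence=(270,370,150,240,33,48),lever=(270,400,150,240,50,65),knob=(270,400,150,240,78,100),big=(150,230,235,320,30,70,70)).items():
        P=sel(*a)
        print(n,len(P),np.median(P,0).round(1) if len(P) else '',rect(P[:,:2]) if len(P)>3 else '')
    c=cv2.resize(im[150:245,160:400],None,fx=3.3,fy=3.3,interpolation=cv2.INTER_CUBIC);cv2.imwrite("pics/crop1.png",c)
E
python3 m.py
```

```text
bed 3535 [ 489.8 -157.7   14.8] (array([ 502.3, -157.5]), array([169.9, 224.3]), 9.93)
rackplate 1261 [470.8 199.2   9.9] (array([495.2, 209.2]), array([242.8, 171.8]), 88.45)
table 1497 [ 4.768e+02  7.180e+01 -1.000e-01] (array([476.5,  70.7]), array([ 89.8, 150.9]), 89.69)
teetop 626 [504.5 208.3  39.8] (array([483.4, 208.8]), array([ 88.4, 138.2]), 10.74)
rails 98 [456.2 217.3  49.3] (array([472.5, 208.6]), array([ 81.8, 110.6]), 8.93)
fence 364 [565.  -80.5  42.9] (array([ 550.4, -140.5]), array([ 75.1, 198.9]), 11.8)
lever 343 [ 570.7 -238.2   56.9] (array([ 560. , -184.7]), array([ 46.7, 270.2]), 8.79)
knob 86 [ 568.4 -322.8   89.8] (array([ 569.2, -324. ]), array([26.4, 25.8]), 2.39)
big 1291 [250.2 248.1  41.4] (array([249.4, 217.1]), array([120.6, 194.4]), 76.68)
```

View pics/crop1.png

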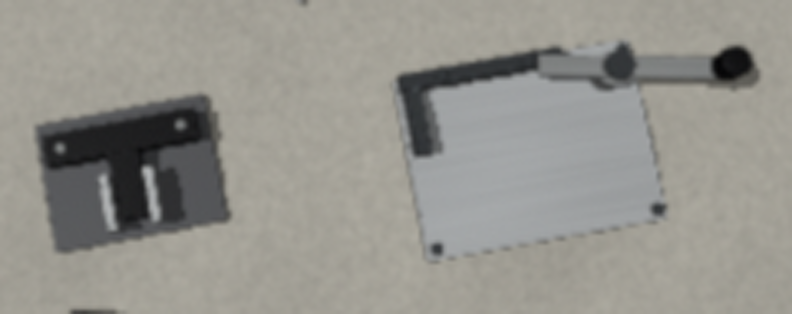

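Candidates for the tee in the top view are black in the rack (200,195), bigger black (190,280), orange (110,145) and turquoise (132,220). I choose the rack one: it is black and its top measures 88 x 138 mm. The crop shows the tee seated between the rails, and the fixture with lever pivot at about (347,169) and knob at (382,169).
By fit, the fixture origin is (522,-182.5) with yaw 9.9°. The knob is 94.4 mm from the pivot, as it must be, and the lever is about 0.2 rad open.

{"name": "send_rows", "arguments": {"deltas": [[0, 0, -0.5, 0.93], [0, 0, -0.5, 0.93], [0, 0, 0, 0.93], [0, 0, 0, 0.93], [0, 0, 0, 0.93], [0, 0, 0, 0.93], [0, 0, 0, 0.93], [0, 0, 0, 0.93], [0, 0, 0, 0.93], [0, 0, 0, 0.93], [0, 0, 0, 0.93], [0, 0, 0, 0.93]], "grip": 0}}

```text
time: 1.9
eef_pos: [125.8, 535.4, 205.5]
tool_rot: [180.0, -0.0, 89.7]
ft_force: [0.9, 0.3, -0.4]
grip_width: 93.9
grip_force: 0.0
```

{"name": "send_rows", "arguments": {"deltas": [[-0.95, 0.49, 0, 0], [-0.95, 0.49, 0, 0], [-0.95, 0.49, 0, 0], [-0.95, 0.49, 0, 0], [-0.95, 0.49, 0, 0], [-0.95, 0.49, 0, 0], [-0.95, 0.49, 0, 0], [-0.95, 0.49, 0, 0], [-0.95, 0.49, 0, 0], [-0.95, 0.49, 0, 0], [-0.95, 0.49, 0, 0], [-0.95, 0.49, 0, 0]]}}

```text
time: 2.9
eef_pos: [302.9, 192.2, 205.8]
tool_rot: [179.9, -0.0, 90.1]
ft_force: [0.9, 1.1, -0.9]
grip_width: 94.1
grip_force: 0.0
```

{"name": "send_rows", "arguments": {"deltas": [[-0.95, 0.49, 0, 0], [-0.95, 0.49, 0, 0], [-0.95, 0.49, 0, 0], [-0.95, 0.49, 0, 0], [-0.95, 0.49, 0, 0], [-0.95, 0.49, 0, 0], [-0.95, 0.49, 0, 0], [-0.95, 0.49, 0, 0], [-0.95, 0.49, 0, 0], [-0.95, 0.49, 0, 0], [-0.95, 0.49, 0, 0], [0, 0, 0, 0]]}}

```text
time: 3.9
eef_pos: [465.8, -124.2, 204.3]
tool_rot: [-179.9, 0.1, 89.8]
ft_force: [-0.2, 0.5, -0.4]
grip_width: 93.9
grip_force: 0.0
```

```bash
python3 - <<'E'
from h import *
from m import rect
p=cams.capture("wrist");W=cloud(p);g=p["frame"].max(2)
cv2.imwrite("pics/w1.png",p["frame"])
np.savez("w1.npz",W=W,f=p["frame"])
for z0,z1 in [(10,20),(38,47),(53,61),(85,95)]:
    P=W[(W[...,2]>z0)&(W[...,2]<z1)&(W[...,0]>350)]
    print(z0,len(P),rect(P[:,:2]) if len(P)>5 else '')
print(telemetry.observe()["eef_pos"])
E
```

```text
10 14334 (array([ 618.3, -101.7]), array([421.1, 310. ]), 7.38)
38 1810 (array([ 598.2, -166.2]), array([157.6, 306.5]), 49.27)
53 602 (array([ 639.5, -204.8]), array([245.8, 143.3]), 24.69)
85 278 (array([ 571.2, -323. ]), array([26. , 26.9]), 60.58)
[ 464.76946331 -121.77585326  204.51787596]
```

View pics/w1.png

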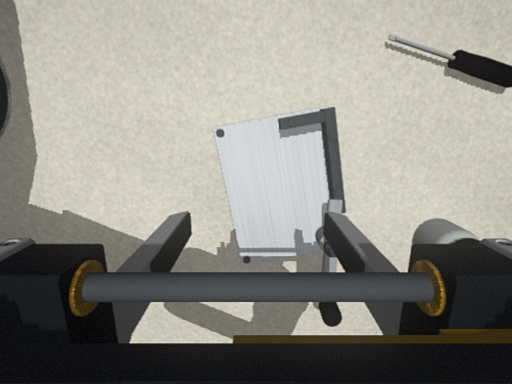

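{"name": "send_rows", "arguments": {"deltas": [[-0.85, 0.44, 0, 0], [-0.85, 0.44, 0, 0], [-0.85, 0.44, 0, 0], [-0.85, 0.44, 0, 0], [-0.85, 0.44, 0, 0], [-0.85, 0.44, 0, 0], [-0.85, 0.44, 0, 0], [-0.85, 0.44, 0, 0], [0, 0, 0.9, 0], [0, 0, 0.9, 0], [0, 0, 0.9, 0], [0, 0, 0, 0]]}}

```text
time: 4.95
eef_pos: [567.0, -320.1, 117.2]
tool_rot: [-179.4, -0.5, 90.1]
ft_force: [-0.3, 0.0, -2.1]
grip_width: 94.0
grip_force: 0.0
```

{"name": "send_rows", "arguments": {"deltas": [[-0.07, 0.03, 0.6, 0], [0, 0, 0.6, 0], [0, 0, 0.6, 0], [0, 0, 0, 0], [0, 0, 0, 0]]}}

```text
time: 5.37
eef_pos: [571.1, -324.8, 71.1]
tool_rot: [-180.0, -0.0, 90.1]
ft_force: [0.4, -0.3, 0.5]
grip_width: 93.9
grip_force: 0.0
```

{"name": "send_rows", "arguments": {"deltas": [[0, 0, 0, 0], [0, 0, 0, 0], [0, 0, 0, 0], [0, 0, 0, 0], [0, 0, 0, 0], [0, 0, 0, 0]], "grip": 1, "squeeze": 12}}

```text
time: 5.87
eef_pos: [571.3, -325.9, 70.9]
tool_rot: [180.0, 0.0, 90.0]
ft_force: [0.1, 0.9, -0.6]
grip_width: 57.6
grip_force: 0.0
```

{"name": "send_rows", "arguments": {"deltas": [[0, 0, 0.28, 0], [0, 0, 0, 0], [0, 0, 0, 0], [0, 0, 0, 0], [0, 0, 0, 0], [0, 0, 0, 0], [0, 0, 0, 0]]}}

```text
time: 6.45
eef_pos: [571.2, -325.9, 62.2]
tool_rot: [180.0, 0.0, 90.0]
ft_force: [-0.6, -0.8, -0.7]
grip_width: 11.1
grip_force: 0.0
```

```bash
python3 - <<'E'
from h import *
p=cams.capture("wrist");a=cams.capture("top");b=cams.capture("scene")
print(telemetry.observe()["grip_width"])
c=cv2.resize(a["frame"][120:230,300:440],None,fx=4,fy=4)[:384,:512]
d=cv2.resize(b["frame"][150:270,80:240],None,fx=3.2,fy=3.2)
cv2.imwrite("pics/c2.png",np.vstack([np.hstack([p["frame"]]),np.hstack([c])])[:768])
x=np.vstack([cv2.resize(p["frame"],(384,288)),cv2.resize(c,(384,288))])
y=cv2.resize(d,(400,300));o=np.zeros((576,800,3),np.uint8);o[:,:384]=x;o[:300,392:792]=y
cv2.imwrite("pics/c2.png",o)
E
```

```text
1.2440859504687103
```

View pics/c2.png

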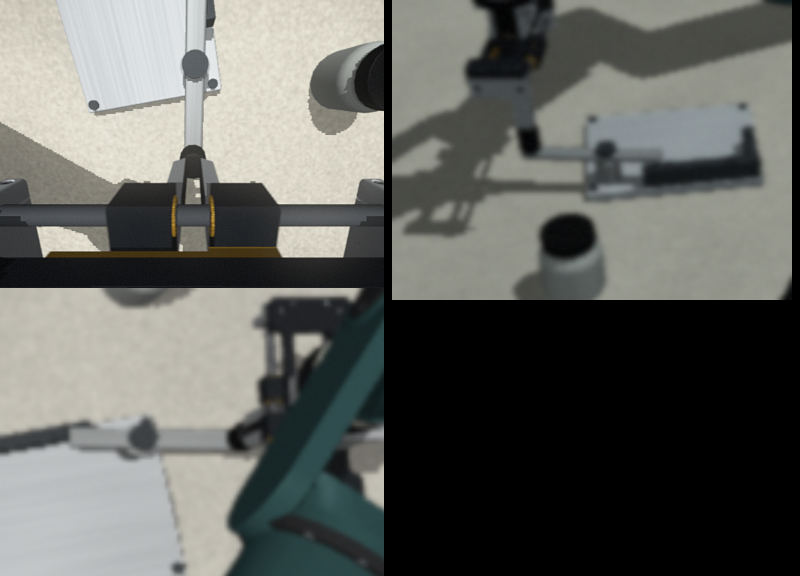

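```bash
python3 - <<'E'
from h import *
from m import rect
print(telemetry.observe()["eef_pos"],telemetry.observe()["grip_width"])
p=cams.capture("wrist");W=cloud(p)
M=lambda b:(abs(W[...,2]-b[0])<b[1])
for z in range(50,110,4):
    P=W[(abs(W[...,2]-z)<2)&(abs(W[...,0]-570)<60)&(W[...,1]<-270)&(W[...,1]>-360)]
    if len(P)>10: print(z,len(P),np.percentile(P,[2,50,98],axis=0)[:,:2].round().tolist())
for v in range(180,300,8):
    print(v,[W[v,u].round().tolist() for u in (240,256,270)])
E
```

```text
[ 571.20911616 -325.8509227    62.20799837] 1.2440859504687103
54 518 [[561.0, -313.0], [572.0, -294.0], [581.0, -271.0]]
58 758 [[563.0, -311.0], [571.0, -290.0], [580.0, -271.0]]
62 35 [[558.0, -319.0], [569.0, -312.0], [582.0, -310.0]]
66 43 [[558.0, -320.0], [571.0, -312.0], [583.0, -310.0]]
70 42 [[559.0, -318.0], [571.0, -312.0], [583.0, -310.0]]
74 46 [[558.0, -320.0], [569.0, -312.0], [582.0, -310.0]]
78 47 [[558.0, -319.0], [571.0, -312.0], [582.0, -310.0]]
82 53 [[558.0, -319.0], [570.0, -312.0], [582.0, -310.0]]
86 91 [[558.0, -319.0], [570.0, -313.0], [583.0, -310.0]]
90 258 [[560.0, -334.0], [570.0, -315.0], [581.0, -311.0]]
94 28 [[565.0, -317.0], [572.0, -315.0], [577.0, -315.0]]
98 51 [[561.0, -317.0], [572.0, -315.0], [581.0, -315.0]]
102 70 [[559.0, -317.0], [571.0, -315.0], [582.0, -315.0]]
106 76 [[559.0, -317.0], [569.0, -315.0], [583.0, -315.0]]
180 [[553.0, -313.0, -0.0], [570.0, -301.0, 56.0], [581.0, -302.0, 54.0]]
188 [[553.0, -322.0, -1.0], [570.0, -308.0, 56.0], [584.0, -322.0, -2.0]]
196 [[553.0, -331.0, -0.0], [570.0, -311.0, 71.0], [584.0, -330.0, -0.0]
[... 218 characters left out ...]
111.0]]
228 [[560.0, -316.0, 123.0], [570.0, -317.0, 120.0], [578.0, -315.0, 124.0]]
236 [[561.0, -315.0, 135.0], [570.0, -317.0, 132.0], [577.0, -315.0, 135.0]]
244 [[565.0, -292.0, 194.0], [570.0, -317.0, 142.0], [574.0, -292.0, 194.0]]
252 [[565.0, -291.0, 200.0], [570.0, -317.0, 150.0], [574.0, -292.0, 200.0]]
260 [[566.0, -291.0, 205.0], [570.0, -316.0, 159.0], [574.0, -291.0, 205.0]]
268 [[566.0, -291.0, 209.0], [570.0, -319.0, 161.0], [574.0, -291.0, 209.0]]
276 [[566.0, -292.0, 212.0], [570.0, -298.0, 202.0], [574.0, -292.0, 212.0]]
284 [[566.0, -294.0, 212.0], [570.0, -299.0, 205.0], [574.0, -294.0, 212.0]]
292 [[566.0, -295.0, 214.0], [570.0, -299.0, 208.0], [574.0, -296.0, 212.0]]
```

{"name": "send_rows", "arguments": {"deltas": [[0, -0.3, 0, 0], [0, -0.3, 0, 0], [0, -0.3, 0, 0], [0, -0.3, 0, 0], [0, 0, 0, 0]]}}

```text
time: 7.07
eef_pos: [533.0, -326.0, 62.3]
tool_rot: [-179.9, -0.0, 90.0]
ft_force: [1.1, -0.2, 0.4]
grip_width: 0.4
grip_force: 0.0
```

```bash
python3 - <<'E'
from h import *
s=telemetry.observe();print(s["eef_pos"],s["grip_width"],s["ft_force"])
for n in ("top","wrist"):
    W=cloud(cams.capture(n))
    for z0,z1 in((85,93),(54,60)):
        P=W[(W[...,2]>z0)&(W[...,2]<z1)&(W[...,0]>450)&(W[...,0]<650)&(W[...,1]<(-280 if z0>80 else -240))&(W[...,1]>-360)]
        if len(P)>5: print(n,z0,len(P),np.percentile(P,[2,50,98],axis=0)[:,:2].round().tolist())
E
```

```text
[ 533.03625326 -325.98674117   62.26944488] 0.41218643846245917 [ 1.1442513  -0.20738695  0.38898751]
top 85 61 [[556.0, -334.0], [568.0, -322.0], [582.0, -312.0]]
top 54 139 [[561.0, -311.0], [571.0, -278.0], [580.0, -244.0]]
wrist 85 1096 [[558.0, -335.0], [570.0, -323.0], [582.0, -311.0]]
wrist 54 2208 [[562.0, -311.0], [571.0, -275.0], [581.0, -242.0]]
```

```bash
python3 - <<'E'
from h import *
for n in("wrist","scene","top"):
    p=cams.capture(n);W=cloud(p)
    P=W[(abs(W[...,0]-533)<20)&(abs(W[...,1]+326)<20)&(W[...,2]>15)&(W[...,2]<190)]
    print(n,len(P))
    if len(P)>5:
        print(np.histogram(P[:,2],bins=range(15,200,10))[0], np.percentile(P,[0,2,50,98],axis=0).round().tolist())
b=p if n=="scene" else cams.capture("scene")
cv2.imwrite("pics/s3.png",cv2.resize(b["frame"][130:270,80:240],None,fx=4,fy=4,interpolation=cv2.INTER_CUBIC))
E
```

```text
wrist 1583
[  0   0   0   0   0   0   0  21 158 212 266 303 372 114 105   0  32   0] [[522.0, -335.0, 92.0], [522.0, -325.0, 96.0], [534.0, -316.0, 130.0], [546.0, -315.0, 170.0]]
scene 95
[ 0  0  0  0  0  0  0  7  8 23 19 21 14  3  0  0  0  0] [[526.0, -339.0, 91.0], [527.0, -339.0, 93.0], [548.0, -327.0, 119.0], [553.0, -320.0, 145.0]]
top 54
[ 0  0  0  0  0  0  0  0  9 16 14 12  1  2  0  0  0  0] [[521.0, -333.0, 96.0], [521.0, -329.0, 97.0], [533.0, -316.0, 117.0], [545.0, -315.0, 145.0]]
```

View pics/s3.png

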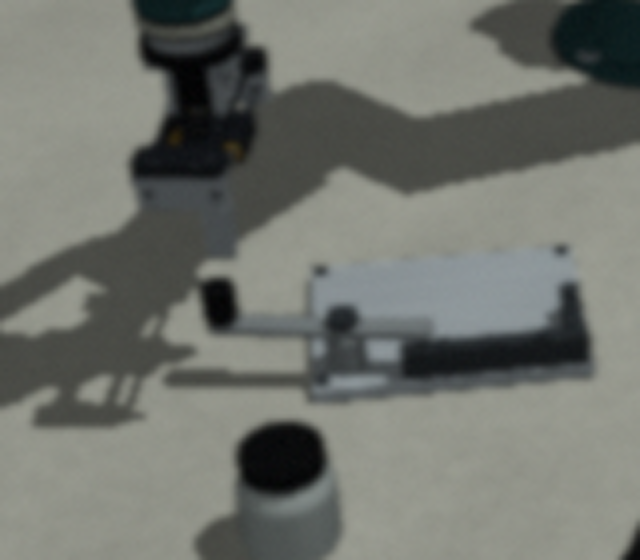

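The picture shows the finger ends hovering above the knob (knob at about (218,303), finger end at (220,250)). Three cameras put the finger ends at z≈92, but the state says 62. So the reported TCP is about 30 mm too low, and I check that in the earlier shot with the gripper open.

```bash
python3 - <<'E'
from h import *
W=np.load("w1.npz")["W"]
P=W[(abs(W[...,0]-465)<75)&(abs(W[...,1]+122)<15)&(W[...,2]>140)&(W[...,2]<330)]
print(len(P));print(np.histogram(P[:,2],bins=range(140,340,10)),np.percentile(P,[0,2,50,98],axis=0).round().tolist())
p=cams.capture("wrist");W=cloud(p);P=W[np.isfinite(W).all(2)&(W[...,0]>350)]
print("table",np.median(P[abs(P[:,2])<15][:,2]),"bed",np.median(P[(abs(P[:,2]-15)<6)][:,2]))
E
```

```text
6082
(array([  0,   0,   0,   0,   0,   0,   0,   0,   0, 163, 389, 463, 554,
       670, 790, 818, 825, 495, 915]), array([140, 150, 160, 170, 180, 190, 200, 210, 220, 230, 240, 250, 260,
       270, 280, 290, 300, 310, 320, 330])) [[406.0, -134.0, 233.0], [407.0, -132.0, 239.0], [419.0, -116.0, 290.0], [523.0, -113.0, 329.0]]
table -0.44041516325393104 bed 14.4775958607826
```

The offset is the same in both shots: real tip z ≈ reported + 29 mm, while x and y agree. I'll aim 29 mm lower and confirm by contact.

{"name": "send_rows", "arguments": {"deltas": [[0, 0, -0.7, 0], [0.08, 0.6, 0, 0], [0, 0.6, 0, 0], [0, 0, 0, 0], [0, 0, 0, 0], [0, 0, 0, 0], [0, 0, 0, 0], [0, 0, 0, 0], [0, 0, 0, 0], [0, 0, 0, 0], [0, 0, 0, 0]], "grip": 0.2}}

```text
time: 8.33
eef_pos: [570.9, -323.5, 83.1]
tool_rot: [180.0, -0.0, 90.0]
ft_force: [-0.1, 0.1, -0.2]
grip_width: 70.3
grip_force: 0.0
```

{"name": "send_rows", "arguments": {"deltas": [[0, 0, 0.5, 0], [0, 0, 0.5, 0], [0, 0, 0.5, 0], [0, 0, 0.1, 0], [0, 0, 0, 0], [0, 0, 0, 0]]}}

```text
time: 8.83
eef_pos: [571.3, -323.6, 35.5]
tool_rot: [180.0, 0.0, 90.0]
ft_force: [0.9, 0.1, 0.6]
grip_width: 74.8
grip_force: 0.0
```

{"name": "send_rows", "arguments": {"deltas": [[0, 0, 0, 0], [0, 0, 0, 0], [0, 0, 0, 0], [0, 0, 0, 0], [0, 0, 0, 0], [0, 0, 0, 0], [0, 0, 0, 0], [0, 0, 0, 0], [0, 0, 0, 0], [0, 0, 0, 0]], "grip": 1, "squeeze": 12}}

```text
time: 9.67
eef_pos: [571.1, -323.4, 35.0]
tool_rot: [180.0, -0.0, 90.0]
ft_force: [0.3, 0.9, -0.1]
grip_width: 27.7
grip_force: 12.0
```

{"name": "send_rows", "arguments": {"deltas": [[0.02, -0.35, 0, 0.92], [0.02, -0.35, 0, 0.92], [0.02, -0.35, 0, 0.92], [0.02, -0.35, 0, 0.92], [0.02, -0.35, 0, 0.92]]}}

```text
time: 10.08
eef_pos: [522.3, -308.3, 35.0]
tool_rot: [179.9, -0.2, 58.1]
ft_force: [4.8, 2.5, -1.3]
grip_width: 27.3
grip_force: 12.0
```

{"name": "send_rows", "arguments": {"deltas": [[0.02, -0.35, 0, 0.92], [0.02, -0.35, 0, 0.92], [0.02, -0.35, 0, 0.92], [0.02, -0.35, 0, 0.92], [0.02, -0.35, 0, 0.92], [0.02, -0.35, 0, 0.92], [0.02, -0.35, 0, 0.92], [0, 0, 0, 0]]}}

```text
time: 10.75
eef_pos: [481.8, -248.8, 35.1]
tool_rot: [-180.0, -0.4, 14.0]
ft_force: [9.1, 2.0, -4.9]
grip_width: 27.6
grip_force: 12.0
```

The grip on the knob measures 27.7 mm, so it held, and the lever is at about 1.53 rad. Next I release, rise and turn.

{"name": "send_rows", "arguments": {"deltas": [[0, 0, 0, 0], [0, 0, 0, 0], [0, 0, 0, 0], [0, 0, 0, 0], [0, 0, -0.7, 0], [0, 0, -1, 0], [0, 0, -1, 0], [0, 0, -1, 0], [0, 0, -1, 0], [0, 0, 0, -1], [0, 0, 0, -1], [0, 0, 0, -1]], "grip": 0}}

```text
time: 11.75
eef_pos: [478.9, -251.9, 177.2]
tool_rot: [179.9, -0.0, 35.1]
ft_force: [-1.2, -0.1, -0.9]
grip_width: 93.9
grip_force: 0.0
```

{"name": "send_rows", "arguments": {"deltas": [[0, 0, 0, -1], [0, 0, 0, -1], [0, 0, 0, -1], [0, 0, 0, -1], [0, 0, 0, -1], [0, 0, 0, -1], [0, 0, 0, -1], [0, 0, 0, -1], [0, 0, 0, -1], [0, 0, 0, -0.6], [0, 0, 0, 0], [0, 0, 0, 0]]}}

```text
time: 12.75
eef_pos: [478.6, -251.5, 176.0]
tool_rot: [-180.0, -0.0, 100.6]
ft_force: [-0.1, 0.8, -0.2]
grip_width: 93.8
grip_force: 0.0
```

```bash
cat >> h.py <<'E'
def to(x,y,zreal):  # shares of 30 mm along tool axes to reach target (z offset 29)
    s=telemetry.observe();p=np.array(s["eef_pos"]);t=np.radians(s["tool_rot"][2])
    d=np.array([x,y,zreal-29])-p
    print("tool shares",np.round([(d[0]*np.cos(t)+d[1]*np.sin(t))/30,(d[0]*np.sin(t)-d[1]*np.cos(t))/30,-d[2]/30],2),p.round(1),round(s["tool_rot"][2],2))
E
python3 - <<'E'
from h import *
from m import rect
to(480,90,190)
W=cloud(cams.capture("top"))
P=W[(abs(W[...,2]-57)<4)&(W[...,1]<-200)&(W[...,1]>-275)&(W[...,0]>450)&(W[...,0]<680)]
print("lever",rect(P[:,:2]) if len(P)>5 else "")
E
```

```text
tool shares [11.18  2.15  0.5 ] [ 478.6 -251.5  176. ] 100.63
lever (array([ 554.7, -234.2]), array([173.9,  24. ]), 11.14)
```

{"name": "send_rows", "arguments": {"deltas": [[0.93, 0.18, 0, 0], [0.93, 0.18, 0, 0], [0.93, 0.18, 0, 0], [0.93, 0.18, 0, 0], [0.93, 0.18, 0, 0], [0.93, 0.18, 0, 0], [0.93, 0.18, 0, 0], [0.93, 0.18, 0, 0], [0.93, 0.18, 0, 0], [0.93, 0.18, 0, 0], [0.93, 0.18, 0, 0], [0.93, 0.18, 0, 0]]}}

```text
time: 13.8
eef_pos: [479.6, 91.1, 176.3]
tool_rot: [180.0, 0.0, 100.7]
ft_force: [0.5, 0.1, -0.0]
grip_width: 94.0
grip_force: 0.0
```

{"name": "send_rows", "arguments": {"deltas": [[0, 0, 0, 0], [0, 0, 0, 0]]}}

```text
time: 13.97
eef_pos: [479.7, 90.7, 176.1]
tool_rot: [-180.0, 0.0, 100.9]
ft_force: [-0.2, -0.3, 0.5]
grip_width: 93.8
grip_force: 0.0
```

```bash
python3 - <<'E'
from h import *
from m import rect
p=cams.capture("wrist");W=cloud(p);g=p["frame"].max(2)
m=(W[...,2]>33)&(W[...,2]<44)&(W[...,1]>110)&(W[...,1]<320)&(W[...,0]>400)&(W[...,0]<600)
for mx in (60,90):
    P=W[m&(g<mx)];print(len(P),rect(P[:,:2]),np.median(P[:,2]))
P=W[m&(g<90)]
r=cv2.minAreaRect(P[:,:2].astype(np.float32));print(cv2.boxPoints(r).round(1).tolist())
cv2.imwrite("pics/w4.png",p["frame"])
y=np.radians(10.7);o=np.array([512.9,214.4]);a=o+45*np.array([np.sin(y),-np.cos(y)]);print(a);to(*a,90)
E
```

```text
2550 (array([483.6, 210.3]), array([ 85.7, 136.9]), 10.51) 39.39885266624964
4049 (array([479.9, 209.9]), array([ 94.9, 137.8]), 11.03) 39.42540826062134
[[420.1000061035156, 268.5], [446.5, 133.1999969482422], [539.5999755859375, 151.3000030517578], [513.2000122070312, 286.6000061035156]]
[521.25499769 170.18242416]
tool shares [2.38 1.86 3.84] [479.8  89.7 176.1] 100.78
```

View pics/w4.png

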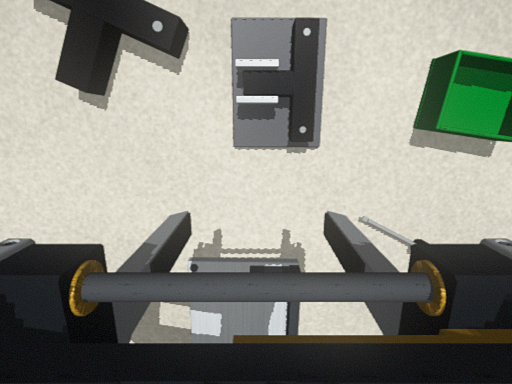

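The tee sits at pixel (302,90) between the rails, as measured. Next I take its near bar arm.

{"name": "send_rows", "arguments": {"deltas": [[0.8, 0.62, 0, 0], [0.8, 0.62, 0, 0], [0.8, 0.62, 0, 0], [0, 0, 0.9, 0], [0, 0, 0.9, 0], [0, 0, 0.9, 0], [0, 0, 0.9, 0], [0, 0, 0.9, 0], [0, 0, 0, 0], [0, 0, 0, 0]]}}

```text
time: 14.85
eef_pos: [520.1, 169.3, 39.7]
tool_rot: [-179.8, 0.0, 100.6]
ft_force: [0.3, 0.5, 1.5]
grip_width: 93.9
grip_force: 0.0
```

```bash
python3 - <<'E'
from h import *
to(521.3,170.5,16)
E
```

```text
tool shares [0.03 0.05 1.76] [520.1 169.3  39.7] 100.64
```

{"name": "send_rows", "arguments": {"deltas": [[0.03, 0.05, 0.5, 0], [0, 0, 0.5, 0], [0, 0, 0.5, 0], [0, 0, 0.25, 0], [0, 0, 0, 0]]}}

```text
time: 15.27
eef_pos: [522.7, 171.6, -11.2]
tool_rot: [-180.0, 0.0, 100.7]
ft_force: [-0.0, 0.5, 0.5]
grip_width: 93.9
grip_force: 0.0
```

{"name": "send_rows", "arguments": {"deltas": [[0, 0, 0, 0], [0, 0, 0, 0], [0, 0, 0, 0], [0, 0, 0, 0], [0, 0, 0, 0], [0, 0, 0, 0], [0, 0, 0, 0], [0, 0, 0, 0], [0, 0, 0, 0], [0, 0, 0, 0], [0, 0, 0, 0], [0, 0, 0, 0]], "grip": 1, "squeeze": 40}}

```text
time: 16.27
eef_pos: [522.3, 172.1, -11.5]
tool_rot: [-180.0, -0.0, 100.8]
ft_force: [-0.3, -0.0, -0.2]
grip_width: 27.5
grip_force: 40.0
```

{"name": "send_rows", "arguments": {"deltas": [[0, 0, -0.3, 0], [0, 0, -0.6, 0], [0, 0, -0.8, 0], [0, 0, -0.8, 0], [0, 0, -0.8, 0], [0, 0, -0.5, 0.12], [0, 0, 0, 0], [0, 0, 0, 0]]}}

```text
time: 16.93
eef_pos: [523.1, 172.2, 103.5]
tool_rot: [179.9, -0.0, 100.0]
ft_force: [0.1, 0.3, -2.8]
grip_width: 27.8
grip_force: 40.0
```

```bash
python3 - <<'E'
from h import *
to(517.7,-181.4,131)
print(telemetry.observe()["grip_width"],telemetry.observe()["ft_force"])
E
```

```text
tool shares [-11.58  -2.22   0.05] [523.1 172.2 103.5] 99.96
27.750598462713562 [ 0.05226125  0.33237782 -2.81209291]
```

{"name": "send_rows", "arguments": {"deltas": [[-0.4, -0.07, 0, 0], [-0.8, -0.15, 0, 0], [-0.8, -0.15, 0, 0], [-0.8, -0.15, 0, 0], [-0.8, -0.15, 0, 0], [-0.8, -0.15, 0, 0], [-0.8, -0.15, 0, 0], [-0.8, -0.15, 0, 0], [-0.8, -0.15, 0, 0], [-0.8, -0.15, 0, 0], [-0.8, -0.15, 0, 0], [-0.8, -0.15, 0, 0]]}}

```text
time: 17.93
eef_pos: [517.3, -110.2, 100.1]
tool_rot: [-179.8, -0.1, 99.9]
ft_force: [0.1, -0.9, -2.7]
grip_width: 27.8
grip_force: 40.0
```

{"name": "send_rows", "arguments": {"deltas": [[-0.8, -0.15, 0, 0], [-0.8, -0.15, 0, 0], [-0.5, -0.1, 0, 0], [-0.3, -0.1, 0, 0], [0, 0, 0, 0], [0, 0, 0, 0]]}}

```text
time: 18.43
eef_pos: [516.0, -181.9, 101.2]
tool_rot: [-179.9, -0.1, 99.9]
ft_force: [-0.2, -0.3, -1.7]
grip_width: 27.9
grip_force: 40.0
```

```bash
python3 - <<'E'
from h import *
to(517.7,-181.4,15.5-21.5+29)
p=cams.capture("wrist");W=cloud(p);print("finger",telemetry.observe()["grip_width"])
E
```

```text
tool shares [0.01 0.06 3.57] [ 516.  -181.9  101.2] 99.89
finger 27.924127270007258
```

{"name": "send_rows", "arguments": {"deltas": [[0, 0.06, 0.6, 0], [0, 0, 0.8, 0], [0, 0, 0.8, 0], [0, 0, 0.6, 0], [0, 0, 0.5, 0], [0, 0, 0.1, 0], [0, 0, 0, 0], [0, 0, 0, 0]]}}

```text
time: 19.15
eef_pos: [519.4, -181.3, 1.3]
tool_rot: [179.9, 0.0, 100.0]
ft_force: [-0.3, -0.4, -1.8]
grip_width: 27.7
grip_force: 40.0
```

{"name": "send_rows", "arguments": {"deltas": [[0, 0, 0.05, 0], [0, 0, 0.05, 0], [0, 0, 0, 0], [0, 0, 0, 0]]}}

```text
time: 19.48
eef_pos: [519.2, -182.0, -1.8]
tool_rot: [179.9, 0.0, 99.9]
ft_force: [-0.1, -0.2, -1.5]
grip_width: 27.7
grip_force: 40.0
```

{"name": "send_rows", "arguments": {"deltas": [[0, 0, 0.06, 0], [0, 0, 0.06, 0], [0, 0, 0.04, 0], [0, 0, 0, 0], [0, 0, 0, 0]]}}

```text
time: 19.9
eef_pos: [518.9, -182.0, -6.5]
tool_rot: [180.0, 0.0, 99.9]
ft_force: [-1.4, -0.1, 3.2]
grip_width: 27.7
grip_force: 40.0
```

{"name": "send_rows", "arguments": {"deltas": [[0, 0, 0, 0], [0, 0, 0, 0], [0, 0, 0, 0], [0, 0, 0, 0], [0, 0, -0.5, 0], [0, 0, -1, 0], [0, 0, -1, 0], [0, 0, -1, 0], [0, 0, -1, 0], [0, 0, 0, 1], [0, 0, 0, 1], [0, 0, 0, 1]], "grip": 0.5}}

```text
time: 20.9
eef_pos: [519.3, -182.0, 128.7]
tool_rot: [179.9, 0.0, 79.0]
ft_force: [-1.3, -0.0, 0.2]
grip_width: 46.8
grip_force: 0.0
```

{"name": "send_rows", "arguments": {"deltas": [[0, 0, 0, 1], [0, 0, 0, 1], [0, 0, 0, 1], [0, 0, 0, 1], [0, 0, 0, 1], [0, 0, 0, 1], [0, 0, 0, 1], [0, 0, 0, 1], [0, 0, 0, 1], [0, 0, 0, 1], [0, 0, 0, 0.1], [0, 0, 0, 0]], "grip": 0.2}}

```text
time: 21.9
eef_pos: [518.7, -181.8, 127.5]
tool_rot: [-180.0, 0.0, 10.0]
ft_force: [0.7, -0.5, -0.6]
grip_width: 75.0
grip_force: 0.0
```

```bash
cat > t.py <<'E'
from h import *
from m import rect
F0=np.array([521.9,-182.5]);ya=np.radians(9.93);R=np.array([[np.cos(ya),-np.sin(ya)],[np.sin(ya),np.cos(ya)]])
def fx(P): return (P-F0)@R   # world->fixture
def wd(p): return F0+R@np.array(p)
def tee(cam="top",save=None):
    p=cams.capture(cam);W=cloud(p);g=p["frame"].max(2)
    Q=fx(W[...,:2])
    m=(W[...,2]>42)&(W[...,2]<49)&(Q[...,0]>-110)&(Q[...,0]<57)&(Q[...,1]>-42)&(Q[...,1]<118.5)&(g<70)
    # also the dark fence/end stop tops lie at 43: keep them out by box
    if save: cv2.imwrite(save,p["frame"])
    P=Q[m];print(cam,len(P),rect(P),"range",np.percentile(P,[1,99],axis=0).round(1).tolist(),np.median(W[m][:,2]))
    return p,W,Q
E
python3 - <<'E'
from t import *
tee("top");tee("wrist","pics/w5.png");to(*wd((-48,46)),90)
E
```

```text
top 385 (array([-10.2,  74.1]), array([134.5,  82.6]), 1.83) range [[-74.7, 32.6], [56.3, 113.8]] 45.02751918235549
wrist 1357 (array([-32.6,  44.9]), array([ 86.3, 136.8]), 0.44) range [[-75.1, -22.2], [9.1, 61.3]] 44.44188807374468
tool shares [-1.5  -1.49  2.22] [ 518.8 -181.8  127.7] 10.01
```

View pics/w5.png

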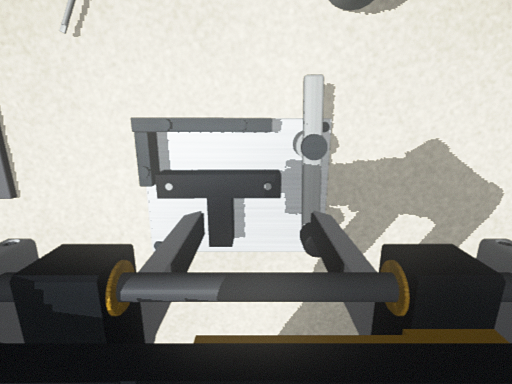

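The wrist view shows the tee flat and square on the bed (bar near (218,183), stem down to (220,243)) and the lever fully open at right. The tee origin is at fixture (-2.6, 44.9). Next I regrip it by the stem.

{"name": "send_rows", "arguments": {"deltas": [[-0.5, -0.49, 0, 0], [-0.5, -0.49, 0, 0], [-0.5, -0.49, 0, 0], [0, 0, 0.9, 0], [0, 0, 0.9, 0], [0, 0, 0.9, 0], [0, 0, 0.9, 0], [0, 0, 0.5, 0], [0, 0, 0.3, 0], [0, 0, 0, 0], [0, 0, 0, 0]]}}

```text
time: 22.92
eef_pos: [467.2, -146.2, -3.9]
tool_rot: [180.0, -0.0, 9.9]
ft_force: [-0.1, -0.3, 1.1]
grip_width: 75.0
grip_force: 0.0
```

{"name": "send_rows", "arguments": {"deltas": [[0, 0, 0, 0], [0, 0, 0, 0], [0, 0, 0, 0], [0, 0, 0, 0], [0, 0, 0, 0], [0, 0, 0, 0], [0, 0, 0, 0], [0, 0, 0, 0], [0, 0, 0, 0], [0, 0, 0, 0]], "grip": 1, "squeeze": 20}}

```text
time: 23.75
eef_pos: [466.9, -146.2, -4.2]
tool_rot: [180.0, -0.0, 9.9]
ft_force: [0.7, -0.9, 0.6]
grip_width: 27.7
grip_force: 20.0
```

```bash
python3 - <<'E'
from t import *
s=telemetry.observe();print(fx(np.array(s["eef_pos"])[:2]),s["tool_rot"],s["ft_force"]);tee("wrist")
E
```

```text
[-47.90663807  45.23986058] [ 1.79993705e+02 -3.09462431e-03  9.87386927e+00] [ 0.70122104 -0.86104239  0.6036849 ]
wrist 9408 (array([-9.6, 47.1]), array([132.4, 140.5]), 0.8) range [[-73.5, -21.7], [10.3, 88.4]] 44.39880256401749
```

{"name": "send_rows", "arguments": {"deltas": [[0.2, 0, 0, 0], [0.4, 0, 0, 0], [0.4, 0, 0, 0], [0.2, 0, 0, 0], [0.1, 0, 0, 0], [0, 0, 0, 0], [0, 0, 0, 0]]}}

```text
time: 24.38
eef_pos: [505.9, -139.4, -4.2]
tool_rot: [180.0, -0.1, 9.9]
ft_force: [0.4, 0.2, 0.8]
grip_width: 27.8
grip_force: 20.0
```

{"name": "send_rows", "arguments": {"deltas": [[0.05, 0, 0, 0], [0.05, 0, 0, 0], [0.05, 0, 0, 0], [0, 0, 0, 0], [0, 0, 0, 0]]}}

```text
time: 24.8
eef_pos: [509.6, -138.7, -4.2]
tool_rot: [-180.0, 0.0, 9.9]
ft_force: [-3.3, 0.0, 4.1]
grip_width: 27.8
grip_force: 20.0
```

{"name": "send_rows", "arguments": {"deltas": [[0.04, 0, 0, 0], [0.03, 0, 0, 0], [0, 0, 0, 0], [0, 0, 0, 0]]}}

```text
time: 25.13
eef_pos: [511.3, -138.4, -4.2]
tool_rot: [-180.0, 0.1, 9.9]
ft_force: [-5.6, -0.7, 5.2]
grip_width: 27.7
grip_force: 20.0
```

{"name": "send_rows", "arguments": {"deltas": [[0, -0.06, 0, 0], [0, -0.06, 0, 0], [0, 0, 0, 0], [0, 0, 0, 0]]}}

```text
time: 25.47
eef_pos: [511.1, -137.4, -4.0]
tool_rot: [179.7, 0.0, 9.9]
ft_force: [-4.1, -7.1, 3.9]
grip_width: 27.8
grip_force: 20.0
```

{"name": "send_rows", "arguments": {"deltas": [[0, -0.08, 0, 0], [0, -0.08, 0, 0], [0, 0, 0, 0], [0, 0, 0, 0]]}}

```text
time: 25.8
eef_pos: [510.6, -134.8, -3.9]
tool_rot: [179.5, 0.0, 9.8]
ft_force: [-4.4, -10.5, 2.1]
grip_width: 28.1
grip_force: 20.0
```

```bash
python3 - <<'E'
from t import *
p,W,Q=tee("wrist")
print(fx(np.array(telemetry.observe()["eef_pos"])[:2]))
f=p["frame"];cv2.imwrite("pics/w6.png",cv2.resize(f[60:260,100:350],None,fx=3,fy=3,interpolation=cv2.INTER_CUBIC))
E
```

```text
wrist 13003 (array([12.7, 49.5]), array([137.9,  86.4]), 89.91) range [[-27.7, -17.3], [55.4, 113.4]] 44.770049199890025
[-2.92074097 48.98711777]
```

View pics/w6.png

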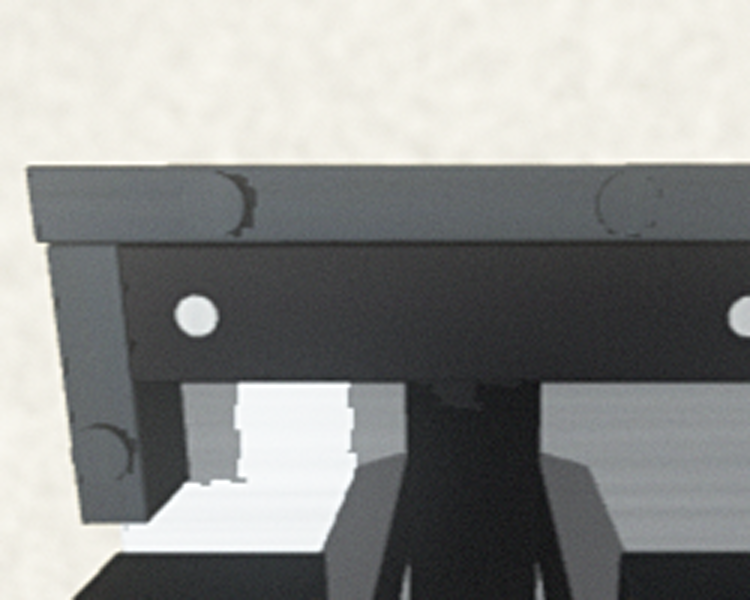

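The crop shows the bar flush along the fence (row ~243) and meeting the end stop (column ~125). One more nudge will confirm it.

{"name": "send_rows", "arguments": {"deltas": [[0, -0.08, 0, 0], [0, -0.06, 0, 0], [0, 0, 0, 0], [0, 0, 0, 0]]}}

```text
time: 26.18
eef_pos: [510.3, -134.9, -3.4]
tool_rot: [179.1, 0.1, 9.8]
ft_force: [-3.9, -20.2, -0.6]
grip_width: 28.0
grip_force: 20.0
```

{"name": "send_rows", "arguments": {"deltas": [[0.05, 0, 0, 0], [0.05, 0, 0, 0], [0, 0, 0, 0], [0, 0, 0, 0]]}}

```text
time: 26.52
eef_pos: [510.7, -135.0, -3.8]
tool_rot: [179.1, 0.4, 9.8]
ft_force: [-9.9, -21.2, 3.6]
grip_width: 28.0
grip_force: 20.0
```

```bash
python3 - <<'E'
from t import *
p,W,Q=tee("wrist")
s=telemetry.observe();print(fx(np.array(s["eef_pos"])[:2]),s["torque"])
g=p["frame"].max(2)
for lo,hi,a,b in((42,48,20,110),):
  m=(W[...,2]>40)&(W[...,2]<49)
  # scan profiles: brightness across the fence edge and the stop edge
  for x0 in range(46,62,1):
    k=m&(abs(Q[...,0]-x0-.5)<.5)&(Q[...,1]>60)&(Q[...,1]<110);print(x0,int(np.median(g[k])),round(float(np.median(W[k][:,2])),1),end=" | ")
  print()
  for y0 in range(112,128,1):
    k=m&(abs(Q[...,1]-y0-.5)<.5)&(Q[...,0]>32)&(Q[...,0]<50);print(y0,int(np.median(g[k])) if k.any() else None,round(float(np.median(W[k][:,2])),1),end=" | ")
E
```

```text
wrist 13090 (array([13.4, 49.6]), array([137.9,  86.7]), 89.84) range [[-27.4, -17.2], [55.5, 113.9]] 44.983556728465715
[-2.83748603 48.64288514] [-3.8154643   1.81324174 -0.11314257]
46 66 44.8 | 47 66 44.8 | 48 66 44.8 | 49 66 44.5 | 50 68 44.8 | 51 68 44.8 | 52 67 44.6 | 53 70 44.9 | 54 68 44.7 | 55 50 42.8 | 56 98 42.3 | 57 105 42.4 | 58 106 42.8 | 59 106 42.6 | 60 107 42.6 | 61 110 43.1 | 
112 70 44.9 | 113 69 44.5 | 114 71 44.8 | 115 71 44.7 | 116 71 44.6 | 117 72 44.6 | 118 70 44.3 | 119 68 44.1 | 120 88 42.8 | 121 111 42.5 | 122 111 42.5 | 123 111 42.4 | 124 111 42.3 | 125 110 42.5 | 126 111 42.5 | 127 112 42.6 |
```

Home: y stays put while the force rises to 20 N, and both edges show no gap. I relax and release.

{"name": "send_rows", "arguments": {"deltas": [[-0.04, 0.1, 0, 0], [-0.04, 0.1, 0, 0], [0, 0, 0, 0], [0, 0, 0, 0]]}}

```text
time: 26.9
eef_pos: [510.8, -134.7, -4.3]
tool_rot: [179.7, 0.1, 9.8]
ft_force: [-4.9, -7.4, 3.2]
grip_width: 27.5
grip_force: 20.0
```

{"name": "send_rows", "arguments": {"deltas": [[0, 0, 0, 0], [0, 0, 0, 0], [0, 0, 0, 0], [0, 0, 0, 0], [0, 0, 0, 0], [0, 0, 0, 0], [0, 0, -0.3, 0], [0, 0, -0.8, 0], [0, 0, -1, 0], [0, 0, -1, 0], [0, 0, -1, 0], [0, 0, 0, 0]], "grip": 0.4}}

```text
time: 27.9
eef_pos: [515.6, -133.1, 127.3]
tool_rot: [179.6, -0.7, 9.9]
ft_force: [1.2, -0.7, 0.8]
grip_width: 56.4
grip_force: 0.0
```

```bash
python3 - <<'E'
from t import *
p,W,Q=tee("wrist")
g=p["frame"].max(2)
m=(W[...,2]>43)&(W[...,2]<49)&(g<80)
P=Q[m&(Q[...,0]>25)&(Q[...,0]<57)&(Q[...,1]>-40)&(Q[...,1]<125)];print(rect(P))
k=np.percentile(W[(W[...,2]>84)&(W[...,2]<94)&(Q[...,0]<-20)&(Q[...,1]<-20)&(Q[...,1]>-90)],[2,50,98],axis=0);print(k.round(1))
m=(W[...,2]>40)&(W[...,2]<49)
for x0 in range(50,60):
    q=m&(abs(Q[...,0]-x0-.5)<.5)&(Q[...,1]>60)&(Q[...,1]<110);print(x0,int(np.median(g[q])),end=" | ")
print()
for y0 in range(114,126):
    q=m&(abs(Q[...,1]-y0-.5)<.5)&(Q[...,0]>32)&(Q[...,0]<50);print(y0,int(np.median(g[q])),end=" | ")
to(*wd((-53,-56)),150)
E
```

```text
wrist 2424 (array([12.7, 40. ]), array([ 85.8, 117.2]), 0.02) range [[-23.0, -17.3], [55.5, 76.3]] 44.36318098701315
(array([40.4, 50.3]), array([ 30.4, 138.5]), 0.02)
[[ 475.1 -256.1   84.3]
 [ 489.5 -244.1   88.8]
 [ 493.3 -235.1   91.2]]
50 79 | 51 79 | 52 79 | 53 80 | 54 77 | 55 69 | 56 106 | 57 112 | 58 111 | 59 112 | 
114 84 | 115 85 | 116 85 | 117 85 | 118 85 | 119 80 | 120 98 | 121 118 | 122 118 | 123 117 | 124 118 | 125 118 | tool shares [-1.8   3.55  0.1 ] [ 514.2 -132.6  124.1] 9.89
```

{"name": "send_rows", "arguments": {"deltas": [[-0.45, 0.9, 0, 0], [-0.45, 0.9, 0, 0], [-0.45, 0.9, 0, 0], [-0.45, 0.85, 0, 0], [0, 0, 0, 0], [0, 0, 0, 0]]}}

```text
time: 28.45
eef_pos: [475.3, -246.4, 117.4]
tool_rot: [-179.9, 0.1, 9.7]
ft_force: [-0.8, 0.2, -0.5]
grip_width: 56.2
grip_force: 0.0
```

```bash
python3 - <<'E'
from t import *
to(480,-248.8,63)
p=cams.capture("top");W=cloud(p)
P=W[(W[...,2]>86)&(W[...,2]<94)&(abs(W[...,0]-480)<25)&(abs(W[...,1]+248)<25)]
print(len(P),rect(P[:,:2]) if len(P)>5 else "")
E
```

```text
tool shares [0.14 0.11 2.78] [ 475.3 -246.4  117.4] 9.72
0
```

{"name": "send_rows", "arguments": {"deltas": [[0.14, 0.11, 0.3, 0], [0, 0, 0.6, 0], [0, 0, 0.7, 0], [0, 0, 0.7, 0], [0, 0, 0.4, 0], [0, 0, 0, 0], [0, 0, 0, 0]]}}

```text
time: 29.08
eef_pos: [480.9, -247.3, 36.9]
tool_rot: [-179.9, 0.1, 10.0]
ft_force: [0.3, 0.4, 0.8]
grip_width: 56.6
grip_force: 0.0
```

{"name": "send_rows", "arguments": {"deltas": [[0, 0, 0, 0], [0, 0, 0, 0], [0, 0, 0, 0], [0, 0, 0, 0], [0, 0, 0, 0], [0, 0, 0, 0], [0, 0, 0, 0], [0, 0, 0, 0]], "grip": 1, "squeeze": 12}}

```text
time: 29.75
eef_pos: [481.5, -248.8, 38.6]
tool_rot: [179.9, -0.1, 9.9]
ft_force: [-0.2, -0.3, 3.9]
grip_width: 27.9
grip_force: 12.0
```

{"name": "send_rows", "arguments": {"deltas": [[0.03, 0.35, 0, -0.92], [0.03, 0.35, 0, -0.92], [0.03, 0.35, 0, -0.92], [0.03, 0.35, 0, -0.92], [0.03, 0.35, 0, -0.92], [0.03, 0.35, 0, -0.92], [0, 0, 0, 0]]}}

```text
time: 30.33
eef_pos: [513.7, -302.5, 38.6]
tool_rot: [180.0, -0.0, 48.1]
ft_force: [-0.4, 0.4, 4.9]
grip_width: 27.6
grip_force: 12.0
```

```bash
cat > lv.py <<'E'
from h import *
s=telemetry.observe();d=np.array(s["eef_pos"])[:2]-[571.8,-229.6]
a=np.degrees(np.arctan2(d[1],d[0]));print("r",np.hypot(*d),"lever deg",-80.07-a,"yaw",s["tool_rot"][2],s["ft_force"])
E
python3 lv.py
```

```text
r 93.19525080548635 lever deg 48.49580524422393 yaw 48.060843817339276 [-0.4405035   0.37793507  4.86251696]
```

{"name": "send_rows", "arguments": {"deltas": [[0.03, 0.35, 0, -0.92], [0.03, 0.35, 0, -0.92], [0.03, 0.35, 0, -0.92], [0.03, 0.35, 0, -0.92], [0.03, 0.35, 0, -0.92], [0.03, 0.35, 0, -0.92], [0.03, 0.35, 0, -0.92], [0, 0, 0, 0], [0, 0, 0, 0]]}}

```text
time: 31.08
eef_pos: [581.8, -323.6, 38.6]
tool_rot: [180.0, -0.1, 92.2]
ft_force: [-0.1, 1.7, 4.4]
grip_width: 27.4
grip_force: 12.0
```

```bash
python3 lv.py
```

```text
r 94.49256973215059 lever deg 3.8288801723430907 yaw 92.21119982625933 [-0.05983879  1.69487109  4.40387894]
```

{"name": "send_rows", "arguments": {"deltas": [[0.02, 0.1, 0, -0.28], [0.02, 0.1, 0, -0.28], [0, 0.06, 0, 0], [0, 0.06, 0, 0], [0, 0, 0, 0], [0, 0, 0, 0]]}}

```text
time: 31.58
eef_pos: [589.4, -322.9, 38.6]
tool_rot: [-179.9, 0.0, 95.9]
ft_force: [-4.1, -0.7, 5.6]
grip_width: 27.7
grip_force: 12.0
```

```bash
python3 lv.py
```

```text
r 94.91114884210954 lever deg -0.7345230953878712 yaw 95.91541143164426 [-4.09447243 -0.66805936  5.59913619]
```

Nearly there; I push onto the stop until the force rises.

{"name": "send_rows", "arguments": {"deltas": [[0, 0.08, 0, 0], [0, 0.08, 0, 0], [0, 0, 0, 0], [0, 0, 0, 0]]}}

```text
time: 31.92
eef_pos: [589.1, -323.0, 38.3]
tool_rot: [-179.3, -0.1, 95.8]
ft_force: [-14.4, 0.3, 9.4]
grip_width: 27.9
grip_force: 12.0
```

{"name": "send_rows", "arguments": {"deltas": [[0, 0.08, 0, 0], [0, 0, 0, 0], [0, 0, 0, 0]]}}

```text
time: 32.17
eef_pos: [589.0, -322.9, 38.2]
tool_rot: [-179.0, -0.1, 95.8]
ft_force: [-17.9, 0.6, 12.1]
grip_width: 27.7
grip_force: 12.0
```

The lever is on its stop: the force rises with no movement. I relax, release and lift.

{"name": "send_rows", "arguments": {"deltas": [[0, -0.1, 0, 0], [0, -0.08, 0, 0], [0, 0, 0, 0]]}}

```text
time: 32.42
eef_pos: [589.3, -323.0, 38.2]
tool_rot: [-179.7, -0.0, 95.8]
ft_force: [-6.0, -0.0, 6.8]
grip_width: 27.9
grip_force: 12.0
```

{"name": "send_rows", "arguments": {"deltas": [[0, 0, 0, 0], [0, 0, 0, 0], [0, 0, 0, 0], [0, 0, 0, 0], [0, 0, 0, 0], [0, 0, -0.5, 0], [0, 0, -1, 0], [0, 0, -1, 0], [0, 0, -1, 0], [0, 0, -1, 0], [-0.3, -0.8, 0, 0], [-0.3, -0.8, 0, 0]], "grip": 0.4}}

```text
time: 33.42
eef_pos: [548.4, -345.7, 176.1]
tool_rot: [179.7, 0.2, 96.1]
ft_force: [0.3, -0.3, -0.0]
grip_width: 56.8
grip_force: 0.0
```

{"name": "send_rows", "arguments": {"deltas": [[0, -0.8, 0, 0], [0, -0.8, 0, 0], [0, 0, 0, 0], [0, 0, 0, 0]]}}

```text
time: 33.75
eef_pos: [498.3, -350.4, 173.0]
tool_rot: [179.9, 0.0, 95.9]
ft_force: [0.4, -0.1, 0.5]
grip_width: 56.5
grip_force: 0.0
```

```bash
python3 - <<'E'
from t import *
s=telemetry.observe();print(s["eef_pos"],s["ft_force"],s["time"])
for c in("wrist","top"):
    p=cams.capture(c);W=cloud(p);Q=fx(W[...,:2]);g=p["frame"].max(2);print(c)
    for n,m in dict(teebar=(W[...,2]>43.3)&(W[...,2]<47)&(g<85)&(Q[...,0]>25)&(Q[...,0]<57)&(Q[...,1]>-40)&(Q[...,1]<124),
      knob=(W[...,2]>86)&(W[...,2]<94)&(abs(Q[...,1]+150)<25)&(abs(Q[...,0]-41)<30),
      toe=(W[...,2]>54)&(W[...,2]<60)&(Q[...,1]>-40)&(Q[...,1]<25)&(abs(Q[...,0]-41)<25)).items():
        P=Q[m];print(n,len(P),rect(P) if len(P)>5 else "")
    if c=="wrist":cv2.imwrite("pics/w9.png",p["frame"])
E
```

```text
[ 498.28995067 -350.43064672  173.04727807] [ 0.42929194 -0.08716823  0.5153744 ] 33.75
wrist
teebar 559 (array([42.1,  7. ]), array([53.4, 29.3]), 89.23)
knob 478 (array([  42. , -149.1]), array([26.7, 26.4]), 7.65)
toe 964 (array([ 41.6, -12.4]), array([20.3, 55.1]), 0.23)
top
teebar 241 (array([41.1, 52.3]), array([ 31.2, 142.9]), 0.24)
knob 68 (array([  39.5, -149.1]), array([24.2, 24.5]), 35.1)
toe 108 (array([ 40.7, -12.9]), array([19.4, 53.7]), 0.25)
```

View pics/w9.png

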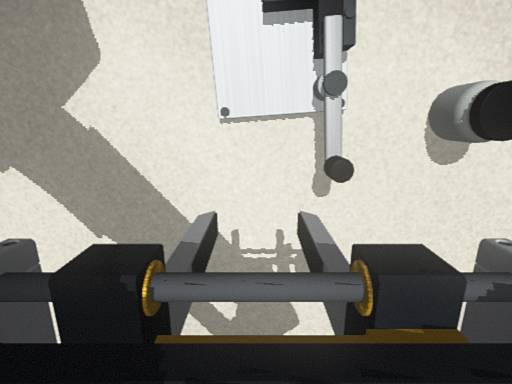

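The wrist view shows the lever lying straight (knob at (338,170), pivot at (333,83)) with its toe over the tee's bar end. The lever is within 0.3° of closed, the tee is home and the robot is clear.

```bash
python3 -c "
from bench import manip
print(manip.close_job())"
```

```text
the job is handed in; nothing more can be done
None
```

The job is handed in, with no verdict returned: by the last images the tee is home against fence and end stop, the lever is within 0.3° of its closed stop, the gripper is clear, and I did not touch the jar, bin or screwdriver.

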